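Swing the rinsing spout over the nursery pot and open its valve

TASK

Get the empty plastic nursery pot ready to be rinsed when the yard water comes back on: with a fingertip, gently push the tap's swivel spout round until its mouth is over the middle of the pot, and only after that push the valve lever round until it is fully open, in line with its pipe. Do not grip or lift anything, and leave the pot and everything else on the bench where it stands.

Things in the scene. Friction and masses are not known exactly. Their poses are not given: they have to be found in the camera images.
- stand: the rinsing tap, fixed to the bench: upright column 30 mm thick on an 84 mm foot, carrying the swivel spout; a 20 mm copper pipe leaves it level at 70 mm height along its +y for 270 mm, then turns down into the bench. A lever valve sits on the pipe 140 mm from the column. Origin: z = 0 on the column's axis. Its yaw varies (-0.15 to 0.25); at 0 its +x points away from the robot
- spout_pivot (a point): point on the column's vertical axis at the height of the spout tube's centreline, 150 mm; the spout swivels about this axis either way, between stops that lie beyond all three vessels. Its collar (34 mm wide) reaches up to 163 mm. The spout needs about 2 N near its end to turn, and stays where it is left
- spout_mouth (a point): centre of the lower end of the spout's mouth, 160 mm horizontally from the pivot, 117 mm above the bench. The spout is a level straight tube, 18 mm thick, centreline at 150 mm, from the pivot to its down-turned end (mouth piece 23 mm wide). At the start it points to the robot's side, into the gap between the left-hand two of the three vessels
- lever (a joint): valve lever angle, rad: 0 = shut, square to the pipe, pointing along the stand's -x (to the robot's side); it turns clockwise seen from above, and at its stop, 1.571, is fully open: in line with the pipe, pointing along the stand's +y, away from the column. Starts between 0 and 0.3. It needs about 4 N near its tip and stays where it is left
- lever_hinge (a point): point on the lever's vertical turning axis, at the height of the lever's centreline (115 mm above the bench), 140 mm from the column's axis
- lever_tip (a point): outer end of the lever, 102 mm from its turning axis, 115 mm above the bench. Its black sleeve is a level bar 15 mm wide and 16 mm tall (107 to 123 mm above the bench), covering 30 to 102 mm from the axis; below it, the pipe's top is at 80 mm and the valve body's top at 87 mm
- pot: the nursery pot: thin tapered orange plastic, wider rim band, empty, 103 mm across the rim, 72 mm the foot, 90 mm tall, 80 g, loose. Origin: centre of its underside. It stands 160 mm (within 15) from the column's axis, in one of three places about 48 deg apart on the robot's side and to the right of the column; bucket and saucer stand in the other two
- bucket: small steel bucket with a folded-down wire handle, 104 mm across at the rim, 90 mm tall, loose; origin: centre of its underside. Leave alone
- saucer: low grey stone saucer, 104 mm across, 22 mm tall, loose; origin: centre of its underside. Leave alone
- fork: hand fork with bamboo handle and three steel tines, lying flat, 270 mm long, 26 mm tall, tines to its +x; origin under the front end of the handle, between handle and tines. Leave alone
- scoop: green plastic scoop lying flat, 200 mm long, 40 mm tall; origin on its underside where handle and blade meet. Leave alone
- brush: wooden scrubbing brush lying bristles down, 150 x 50 mm, 42 mm tall; origin: centre of its underside. Leave alone
- jar: closed glass jar with a paper label, 68 mm wide, 90 mm tall, at the back; origin: centre of its underside. Leave alone
- cup: handleless white ceramic cup, 72 mm wide, 70 mm tall, at the back; origin: centre of its underside. Leave alone
There are look-alikes about, which are no part of the job. Leave any turquoise look-alike of the pot alone.

How it is judged:
By the outcome, as a careful person would: the job done as asked, in the order asked, and still so for the second after the job is handed in, with the robot touching nothing.
It also fails if it takes over 56 s, if anything falls off the work surface, if the arm or the gripper's body presses on something with over 40 N, if the wrist force passes 120 N, or if a joint passes its speed limit or range.

ROBOT

A 7-joint arm with a two-finger parallel gripper is mounted at the origin on the work surface. World frame = base frame: x ahead of the robot, y to its left, z up, the work surface at z = 0. Lengths are in mm, angles in rad, forces in N, time in s.
With the tool pointing down it reaches from about 400 to 875 mm from the base axis. Payload 4.4 kg.
Tool frame: the origin (TCP) lies between the finger pads; the fingertips stand 22 mm ahead of it and the grasp point (between the pads) lies 3 mm ahead of it; z points along the fingers, y is the line along which they close (so a half turn about z gives the same grasp; the last joint's range is limited). The gripper opens to 85 mm and grips with 20 to 120 N. Pads are 22 mm wide; open, the fingers measure 114 mm over their backs; the gripper's body (76 mm by 85 mm) begins 54 mm behind the grasp point. The pads swing forward as they close: fully open they stand 13 mm farther back than shut.
Start: joints at [1.121, 0.628, 0.038, 1.517, -0.027, 0.996, -0.02], TCP at [243.418, -602.715, 253.313] pointing down, gripper open.
Joint ranges: [-3.06, 3.06], [-0.37, 2.12], [-1.25, 1.32], [0.18, 2.47], [-1.1, 4.24], [0.23, 1.98], [-2.94, 2.94]. Speed limits (rad/s): [2.57, 2.57, 3.14, 3.14, 3.14, 3.14, 3.14].

INTERFACE

Orientations are given as [roll, pitch, yaw] about the fixed x, y, z axes, in that order (R = Rz(yaw) Ry(pitch) Rx(roll)).
In Python, from cell import ctrl gives the robot as it stands.
- The arm moves only by the tool step_arm, never from a script. Its argument "plan" is a list of rows, each an object of numbers: "dx", "dy", "dz": the shift along the tool's x, y, z scaled (see below); "ax", "ay", "az": the turn, a rotation vector about the tool's x, y, z scaled (see below); "gripper": the opening, from 0 (shut) to 1 (fully open). A call has 1 to 20 rows; each row shifts and turns the commanded pose from where the row before left it, along the tool's axes as they then stand; what a row does not reach is not made up. The controller multiplies each number of a shift by 0.3 m and each number of a turn by 90 degrees. A row lasts 1/8 s, in which the tool goes at most 62.5 mm and 10.7 degrees, less where a joint would pass 70% of its speed; a pose out of reach is approached as far as the arm can. A call with a number of a shift or a turn outside -1 to 1 is refused whole. A call with a gripper value outside its range is refused whole. The fingers move at their own pace and stop on an object; the grip force is fixed at half the most. Time passes only in rows, so rows that do not move let the fingers close. It gives the time, the measured TCP pose, the force, the opening and the grip force at its end, in the units of the state.
- ctrl.read_state(): the state, without advancing time (a new reading comes with each control period).
- ctrl.get_image(name): name is "side" or "top"; returns a dict with "color" (480x640x3 uint8, red, green, blue), "range_z" (480x640 float32, mm along the optical axis (not along the pixel's ray), 0 where there is no reading), "fx", "fy", "cx", "cy" (pixels), "T" (4x4, takes a point from camera to world coordinates). Camera axes: x right, y down, z forward; pixel columns grow to the right and rows downward; lengths in mm; the calibration is good to about 2 mm. A picture is of the moment at which its call begins.
- ctrl.finish_job(): hands the job in; it is judged then, once.
The state is a dict: "clock": time; "qpos": joint angles; "qd": joint speeds; "tau": joint torques, N m; "eef_pos": TCP position; "tool_rot": TCP orientation; "force": force on the tool from outside, world axes, zero at the start; "torque": the same for the moment, N m; "width": finger opening in mm; "gripper_force": force on a finger pad.
Only numpy, scipy, OpenCV 4.12 (cv2) and the standard library are available. Lean on these libraries where they do the work, as an engineer would, in place of code of your own. Each camera call takes 0.05 s, during which the arm holds its last target. There are 200 camera calls.

## Working session

There is one attempt and no reset: what is moved stays moved. The work goes in short steps, Python scripts to look and compute and a tool call to move; the robot and the scene stay as the last step left them, time stands still between calls to the robot, and variables do not carry over. Pictures are saved under pics/ and viewed, at most 10 in all, crops included, and the job is handed in when it is done.

Besides the shell and the picture viewer there is one more tool, called after "Request:" as a command line: name --argument value ..., lists and objects as JSON in quotes. step_arm: Moves the arm, as the interface text tells. Shifts and turns lie within -1 to 1; 1 stands for 0.3 m of shift or 90 degrees of turn. Its arguments: {"type":"object","properties":{"plan":{"type":"array"}},"required":["plan"]}

```bash
mkdir -p pics
python3 - <<'E'
from cell import ctrl
import cv2,numpy as np
for n in("top","side"):
    d=ctrl.get_image(n); cv2.imwrite(f"pics/{n}0.png",d["color"][:,:,::-1]); np.savez(f"{n}0.npz",**d)
    print(n,d["fx"],d["cx"],d["cy"],d["T"].round(3).tolist())
s=ctrl.read_state();print(s["clock"],s["eef_pos"],s["tool_rot"],s["width"],s["force"])
E
```

```text
top 437.05411910654806 319.50433967971463 239.6516048860249 [[-0.004, -0.995, 0.098, 499.06], [-1.0, 0.003, -0.009, 32.226], [0.008, -0.098, -0.995, 1017.556], [0.0, 0.0, 0.0, 1.0]]
side 620.5150753878212 327.33147753607375 243.35118610039504 [[-0.973, -0.169, 0.156, 356.456], [-0.229, 0.654, -0.721, 1044.421], [0.02, -0.737, -0.675, 1050.643], [0.0, 0.0, 0.0, 1.0]]
0.1 [ 243.22080941 -602.23523937  252.5139615 ] [-3.13994615e+00 -6.12995580e-06  3.83781421e-01] 85.28479934451192 [-0.00040169 -0.21395479 -0.24772113]
```

View pics/top0.png

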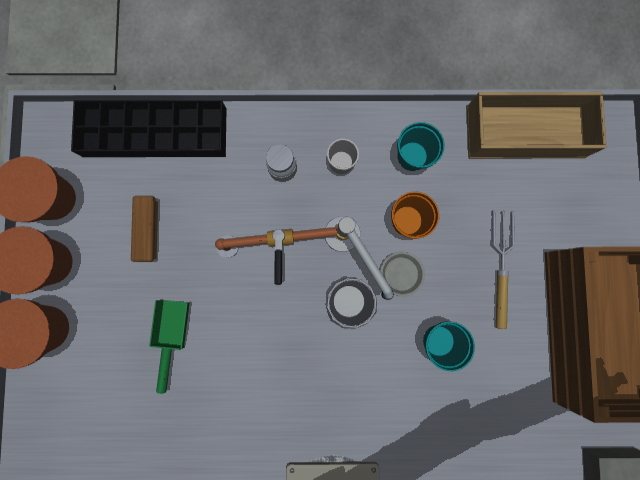

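View pics/side0.png

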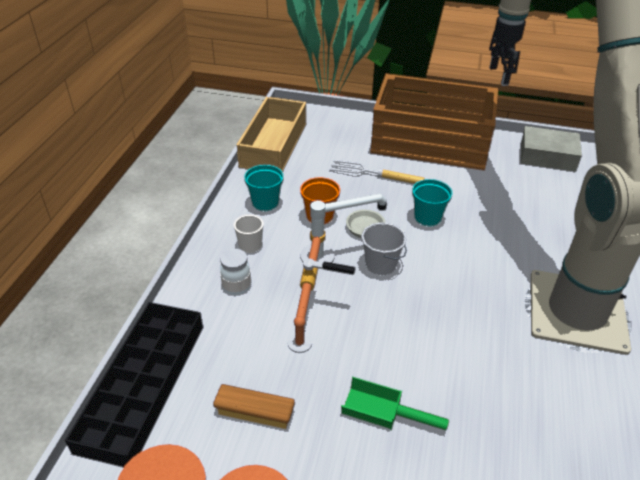

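The top view shows the orange pot at (415,215), the right-hand place of the three. The saucer is at (401,272) and the bucket at (352,302). The column is at (346,226), with the spout end at (388,294). The lever runs from (279,237) to (278,283).

Possible mix-ups for the pot:
- **Turquoise pots:** (420,147) and (449,345) are the wrong colour.
- **Terracotta pots:** (25,190), (22,260) and (20,333) are too large and lie at the far left.
- **Bucket and saucer:** (352,302) and (401,272) are steel and stone.

I choose (415,215) and will check it in a crop.

```bash
cat > h.py <<'E'
import cv2,numpy as np
def world(d):
    z=d["range_z"].astype(float);v,u=np.mgrid[:480,:640]
    P=np.stack([(u-d["cx"])/d["fx"]*z,(v-d["cy"])/d["fy"]*z,z,np.ones_like(z)],-1)@np.array(d["T"]).T
    P=P[...,:3];P[z==0]=np.nan
    return P
def measure(d):
    P=world(d);X,Y,Z=np.moveaxis(P,-1,0);hsv=cv2.cvtColor(d["color"],cv2.COLOR_RGB2HSV)
    v,u=np.mgrid[:480,:640]
    roi=(u>200)&(u<460)&(v>170)&(v<340)
    o={}
    o["spout"]=P[roi&(Z>140)&(Z<185)&(u>325)]
    o["lev"]=P[roi&(Z>100)&(Z<132)&(hsv[...,2]<70)&(u<325)]
    o["pipe"]=P[roi&(Z>60)&(Z<88)&(hsv[...,1]>110)&(u<335)]
    o["pot"]=P[roi&(Z>82)&(Z<98)&(hsv[...,1]>150)&(hsv[...,0]<20)&(u>380)]
    return o
def circ(p):
    (c,r)=cv2.minEnclosingCircle(p[:,:2].astype(np.float32)); return np.round(c,1),round(r,1)
def line(p):
    vx,vy,x,y=cv2.fitLine(p[:,:2].astype(np.float32),cv2.DIST_HUBER,0,.01,.01).ravel()
    t=(p[:,:2]-[x,y])@[vx,vy]; return np.round([x+vx*t.min(),y+vy*t.min(),x+vx*t.max(),y+vy*t.max()],1)
E
python3 - <<'E'
from h import *
d=dict(np.load("top0.npz"));o=measure(d)
for k,p in o.items(): print(k,len(p),p[:,2].min().round(),np.median(p[:,2]).round(1),p[:,2].max().round(),"line",line(p),"circ",circ(p))
c=o["spout"];print("collar",circ(c[c[:,2]>160.5]),len(c[c[:,2]>160.5]))
P=world(d);X,Y,Z=np.moveaxis(P,-1,0)
v,u=np.mgrid[:480,:640]
for n,(a,b),(lo,hi) in(("bucket",(352,302),(84,97)),("saucer",(401,272),(14,30)),("foot",(343,235),(4,14))):
    m=(np.hypot(u-a,v-b)<29)&(Z>lo)&(Z<hi);print(n,circ(P[m]))
cv2.imwrite("pics/crop.png",cv2.resize(d["color"][170:340,200:460,::-1],None,fx=3,fy=3,interpolation=cv2.INTER_CUBIC))
E
```

```text
spout 927 140.0 157.4 166.0 line [ 469.4 -115.1  625.7  -19.7] circ (array([548. , -68.1]), 91.6)
lev 240 106.0 121.3 126.0 line [496.6 109.4 590.3 109.7] circ (array([543.5, 107.2]), 47.3)
pipe 980 67.0 78.1 88.0 line [581.5 249.8 608.8  -8.4] circ (array([600.1, 121.2]), 129.9)
pot 253 82.0 88.6 95.0 line [ 614.9 -139.   666.8 -226.5] circ (array([ 643.6, -181.4]), 51.2)
collar (array([556.7, -61.4]), 80.6) 199
bucket (array([457.5, -42.9]), 52.7)
saucer (array([ 519.6, -164.7]), 51.3)
foot (array([606.2, -36.5]), 62.2)
```

View pics/crop.png

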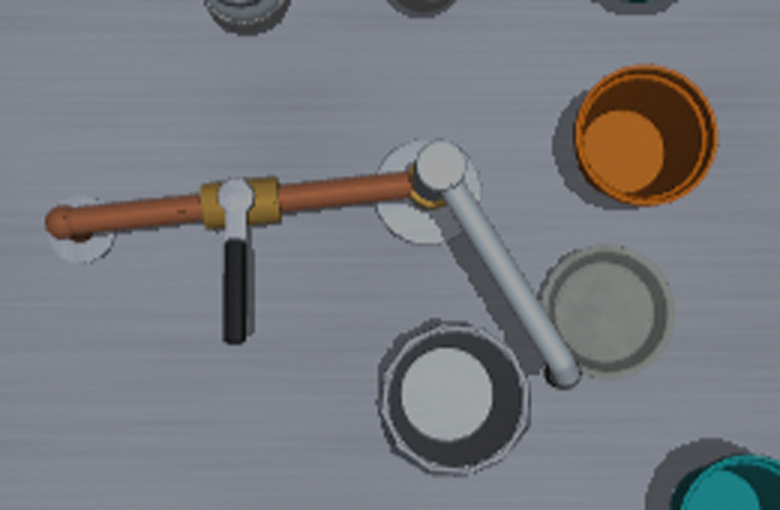

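The crop confirms the orange pot, with its thin wider rim band, at crop (645,135). The spout runs from crop (441,164) to (565,375), between bucket and saucer. The lever tip is at crop (234,340).

Working geometry (mm):

| Item | Position |
|---|---|
| Pivot | (611, -28.5) |
| Spout heading | 211.4° |
| Pot | (643.6, -181.4), heading 282° |
| Lever hinge | (596, 110.7) |

First move is high, to behind the spout, with the gripper shut.

Request:
step_arm --plan '[{"dx": 0.1, "dy": -0.097, "gripper": 0}, {"dx": 0.1, "dy": -0.097, "gripper": 0}, {"dx": 0.1, "dy": -0.097, "gripper": 0}, {"dx": 0.1, "dy": -0.097, "gripper": 0}, {"dx": 0.1, "dy": -0.097, "gripper": 0}, {"dx": 0.1, "dy": -0.097, "gripper": 0}, {"dx": 0.1, "dy": -0.097, "gripper": 0}, {"dx": 0.1, "dy": -0.097, "gripper": 0}, {"dx": 0.1, "dy": -0.097, "gripper": 0}, {"dx": 0.1, "dy": -0.097, "gripper": 0}, {"dx": 0.1, "dy": -0.097, "gripper": 0}, {"dx": 0.1, "dy": -0.097, "gripper": 0}, {"dx": 0.1, "dy": -0.097, "gripper": 0}, {"dx": 0.12, "dy": -0.097, "gripper": 0}, {"az": -0.052, "gripper": 0}, {"az": -0.052, "gripper": 0}, {"gripper": 0}]'

```text
invalid input
```

Request:
step_arm --plan '[{"dx": 0.1, "dy": -0.097, "dz": 0, "ax": 0, "ay": 0, "az": 0, "gripper": 0}, {"dx": 0.1, "dy": -0.097, "dz": 0, "ax": 0, "ay": 0, "az": 0, "gripper": 0}, {"dx": 0.1, "dy": -0.097, "dz": 0, "ax": 0, "ay": 0, "az": 0, "gripper": 0}, {"dx": 0.1, "dy": -0.097, "dz": 0, "ax": 0, "ay": 0, "az": 0, "gripper": 0}, {"dx": 0.1, "dy": -0.097, "dz": 0, "ax": 0, "ay": 0, "az": 0, "gripper": 0}, {"dx": 0.1, "dy": -0.097, "dz": 0, "ax": 0, "ay": 0, "az": 0, "gripper": 0}, {"dx": 0.1, "dy": -0.097, "dz": 0, "ax": 0, "ay": 0, "az": 0, "gripper": 0}]'

```text
clock: 0.98
eef_pos: [362.2, -333.8, 253.1]
tool_rot: [-3.141, 0.0, 0.384]
force: [-0.1, 0.3, 0.4]
width: 0.0
gripper_force: 0.0
```

Request:
step_arm --plan '[{"dx": 0.1, "dy": -0.097, "dz": 0, "ax": 0, "ay": 0, "az": 0, "gripper": 0}, {"dx": 0.1, "dy": -0.097, "dz": 0, "ax": 0, "ay": 0, "az": 0, "gripper": 0}, {"dx": 0.1, "dy": -0.097, "dz": 0, "ax": 0, "ay": 0, "az": 0, "gripper": 0}, {"dx": 0.1, "dy": -0.097, "dz": 0, "ax": 0, "ay": 0, "az": 0, "gripper": 0}, {"dx": 0.1, "dy": -0.097, "dz": 0, "ax": 0, "ay": 0, "az": 0, "gripper": 0}, {"dx": 0.1, "dy": -0.097, "dz": 0, "ax": 0, "ay": 0, "az": 0, "gripper": 0}, {"dx": 0.12, "dy": -0.097, "dz": 0, "ax": 0, "ay": 0, "az": 0, "gripper": 0}, {"dx": 0, "dy": 0, "dz": 0, "ax": 0, "ay": 0, "az": -0.052, "gripper": 0}, {"dx": 0, "dy": 0, "dz": 0, "ax": 0, "ay": 0, "az": -0.052, "gripper": 0}, {"dx": 0, "dy": 0, "dz": 0, "ax": 0, "ay": 0, "az": 0, "gripper": 0}]'

```text
clock: 2.22
eef_pos: [485.7, -65.4, 253.1]
tool_rot: [-3.141, 0.0, 0.546]
force: [-0.2, -0.1, 0.3]
width: -0.1
gripper_force: 0.0
```

Request:
step_arm --plan '[{"dx": 0, "dy": 0, "dz": 0.11, "ax": 0, "ay": 0, "az": 0, "gripper": 0}, {"dx": 0, "dy": 0, "dz": 0.11, "ax": 0, "ay": 0, "az": 0, "gripper": 0}, {"dx": 0, "dy": 0, "dz": 0.11, "ax": 0, "ay": 0, "az": 0, "gripper": 0}, {"dx": 0, "dy": 0, "dz": 0, "ax": 0, "ay": 0, "az": 0, "gripper": 0}]'

```text
clock: 2.72
eef_pos: [484.1, -65.5, 152.6]
tool_rot: [-3.139, 0.004, 0.546]
force: [0.6, 0.4, -0.6]
width: 0.1
gripper_force: 0.0
```

Run:
```python
from cell import ctrl
import cv2
d=ctrl.get_image("side"); cv2.imwrite("pics/s1.png",cv2.resize(d["color"][120:320,220:480,::-1],None,fx=3,fy=3,interpolation=cv2.INTER_CUBIC))
```

```text
(no output)
```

View pics/s1.png

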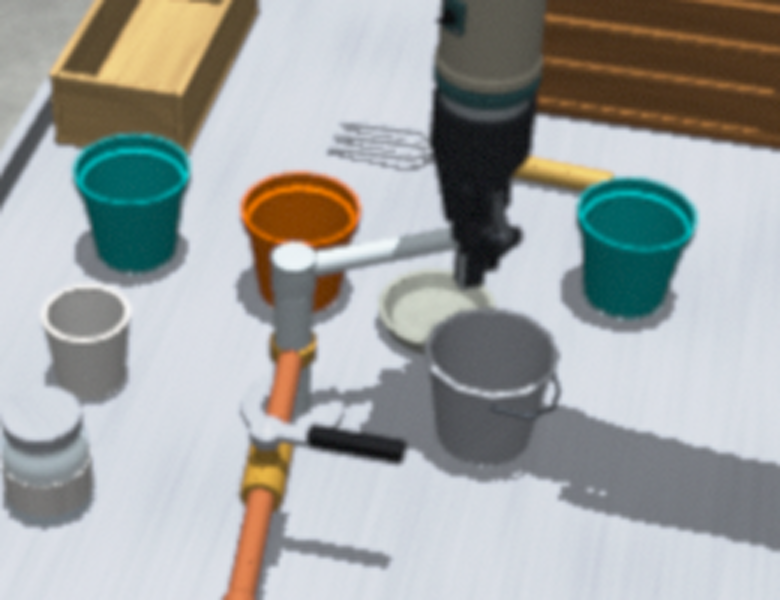

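The side crop shows the shut fingertips at (470,280), just behind the spout end. They are above the bucket rim and clear of everything. Next I close the gap and sweep gently about the pivot.

Request:
step_arm --plan '[{"dx": 0, "dy": 0.011, "dz": 0, "ax": 0, "ay": 0, "az": 0, "gripper": 0}, {"dx": 0, "dy": 0.011, "dz": 0, "ax": 0, "ay": 0, "az": 0, "gripper": 0}, {"dx": 0, "dy": 0.011, "dz": 0, "ax": 0, "ay": 0, "az": 0, "gripper": 0}, {"dx": -0.0037, "dy": 0.0224, "dz": 0, "ax": 0, "ay": 0, "az": -0.0333, "gripper": 0}, {"dx": -0.0037, "dy": 0.0224, "dz": 0, "ax": 0, "ay": 0, "az": -0.0333, "gripper": 0}, {"dx": -0.0037, "dy": 0.0224, "dz": 0, "ax": 0, "ay": 0, "az": -0.0333, "gripper": 0}]'

```text
clock: 3.52
eef_pos: [499.8, -92.0, 154.8]
tool_rot: [-3.141, -0.001, 0.706]
force: [-0.6, 2.4, 0.8]
width: -0.2
gripper_force: 1.0
```

```bash
cat >> h.py <<'E'
def check(ctrl,piv=np.array([611,-28.5])):
    s=ctrl.read_state();d=ctrl.get_image("side");P=world(d);X,Y,Z=np.moveaxis(P,-1,0)
    hsv=cv2.cvtColor(d["color"],cv2.COLOR_RGB2HSV)
    R=np.hypot(X-piv[0],Y-piv[1])
    m=(Z>140)&(Z<164)&(R>30)&(R<110)&(hsv[...,2]>100)&(hsv[...,1]<60)&(X<700)
    p=P[m];q=s["eef_pos"][:2]-piv
    print("spout",len(p),np.degrees(np.arctan2(*(np.median(p[:,:2],0)-piv)[::-1]))%360,"tcp r,ang",np.hypot(*q),np.degrees(np.arctan2(q[1],q[0]))%360,"yaw",np.degrees(s["tool_rot"][2]),s["force"].round(1),s["clock"])
    return d
E
python3 - <<'E'
from h import *
from cell import ctrl
check(ctrl)
E
```

```text
spout 243 214.89702557198498 tcp r,ang 128.07058869844232 209.7402755461506 yaw 40.45552318731354 [-0.6  2.4  0.8] 3.525
```

Request:
step_arm --plan '[{"dx": -0.0037, "dy": 0.0224, "dz": 0, "ax": 0, "ay": 0, "az": -0.0333, "gripper": 0}, {"dx": -0.0037, "dy": 0.0224, "dz": 0, "ax": 0, "ay": 0, "az": -0.0333, "gripper": 0}, {"dx": -0.0037, "dy": 0.0224, "dz": 0, "ax": 0, "ay": 0, "az": -0.0333, "gripper": 0}, {"dx": -0.0037, "dy": 0.0224, "dz": 0, "ax": 0, "ay": 0, "az": -0.0333, "gripper": 0}, {"dx": -0.0037, "dy": 0.0224, "dz": 0, "ax": 0, "ay": 0, "az": -0.0333, "gripper": 0}, {"dx": -0.0037, "dy": 0.0224, "dz": 0, "ax": 0, "ay": 0, "az": -0.0333, "gripper": 0}, {"dx": -0.0037, "dy": 0.0224, "dz": 0, "ax": 0, "ay": 0, "az": -0.0333, "gripper": 0}, {"dx": -0.0037, "dy": 0.0224, "dz": 0, "ax": 0, "ay": 0, "az": -0.0333, "gripper": 0}, {"dx": -0.0037, "dy": 0.0224, "dz": 0, "ax": 0, "ay": 0, "az": -0.0333, "gripper": 0}, {"dx": -0.0037, "dy": 0.0224, "dz": 0, "ax": 0, "ay": 0, "az": -0.0333, "gripper": 0}, {"dx": -0.0037, "dy": 0.0224, "dz": 0, "ax": 0, "ay": 0, "az": -0.0333, "gripper": 0}, {"dx": -0.0037, "dy": 0.0224, "dz": 0, "ax": 0, "ay": 0, "az": -0.0333, "gripper": 0}, {"dx": -0.0037, "dy": 0.0224, "dz": 0, "ax": 0, "ay": 0, "az": -0.0333, "gripper": 0}, {"dx": -0.0037, "dy": 0.0224, "dz": 0, "ax": 0, "ay": 0, "az": -0.0333, "gripper": 0}, {"dx": 0, "dy": 0, "dz": 0, "ax": 0, "ay": 0, "az": 0, "gripper": 0}]'

```text
clock: 5.45
eef_pos: [571.7, -152.0, 154.3]
tool_rot: [3.141, -0.0, 1.435]
force: [-0.4, -1.2, 0.2]
width: -0.1
gripper_force: 0.0
```

Run:
```python
from h import *
from cell import ctrl
check(ctrl)
d=ctrl.get_image("top"); cv2.imwrite("pics/t2.png",cv2.resize(d["color"][120:320,280:540,::-1],None,fx=3,fy=3,interpolation=cv2.INTER_CUBIC))
```

```text
spout 158 259.5747836007728 tcp r,ang 129.63575003971232 252.34133580613366 yaw 82.20984363452546 [-0.4 -1.2  0.2] 5.45
```

View pics/t2.png

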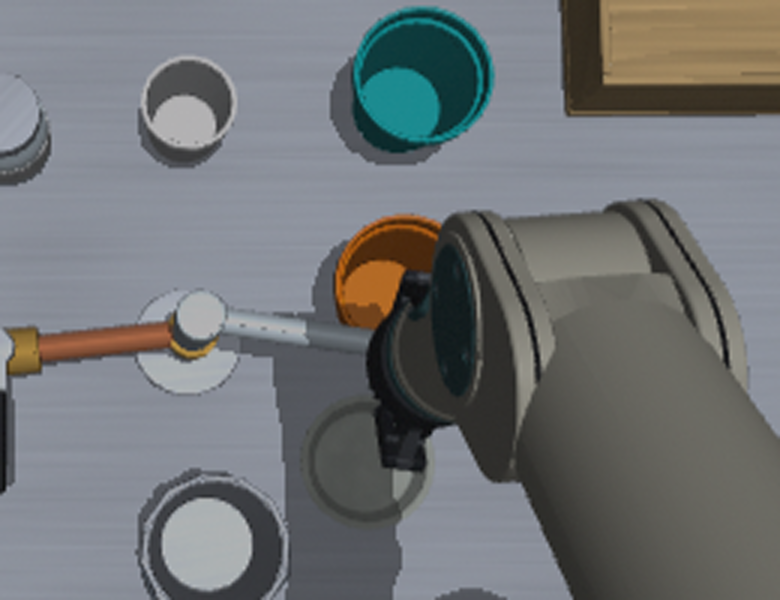

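The top crop shows the spout from (200,315) to beyond (365,340), heading about 261°. The pot is undisturbed at (410,280). About 20° remain, so I push 18° now and then recheck.

Request:
step_arm --plan '[{"dx": -0.0037, "dy": 0.0224, "dz": 0, "ax": 0, "ay": 0, "az": -0.0333, "gripper": 0}, {"dx": -0.0037, "dy": 0.0224, "dz": 0, "ax": 0, "ay": 0, "az": -0.0333, "gripper": 0}, {"dx": -0.0037, "dy": 0.0224, "dz": 0, "ax": 0, "ay": 0, "az": -0.0333, "gripper": 0}, {"dx": -0.0037, "dy": 0.0224, "dz": 0, "ax": 0, "ay": 0, "az": -0.0333, "gripper": 0}, {"dx": -0.0037, "dy": 0.0224, "dz": 0, "ax": 0, "ay": 0, "az": -0.0333, "gripper": 0}, {"dx": -0.0037, "dy": 0.0224, "dz": 0, "ax": 0, "ay": 0, "az": -0.0333, "gripper": 0}, {"dx": 0, "dy": 0, "dz": 0, "ax": 0, "ay": 0, "az": 0, "gripper": 0}]'

```text
clock: 6.42
eef_pos: [611.7, -158.7, 154.3]
tool_rot: [3.141, 0.0, 1.749]
force: [-0.3, 0.8, -0.0]
width: -0.4
gripper_force: 0.0
```

```bash
cat >> h.py <<'E'
def topspout(ctrl):
    d=ctrl.get_image("top");P=world(d);X,Y,Z=np.moveaxis(P,-1,0);R=np.hypot(X-611,Y+28.5)
    hsv=cv2.cvtColor(d["color"],cv2.COLOR_RGB2HSV)
    m=(Z>146)&(Z<163)&(R>22)&(R<175)&(Y<-40)&(hsv[...,1]<60)&(hsv[...,2]>90)
    n,l,st,_=cv2.connectedComponentsWithStats(m.astype(np.uint8));p=P[l==1+np.argmax(st[1:,4])]
    print("top",len(p),line(p),"ang",np.degrees(np.arctan2(*(np.median(p[:,:2],0)-[611,-28.5])[::-1]))%360)
    return d
E
python3 - <<'E'
from h import *
from cell import ctrl
check(ctrl);topspout(ctrl)
E
```

```text
spout 154 280.08688879576687 tcp r,ang 130.24310676459206 270.30331195172715 yaw 100.19775476943566 [-0.3  0.8 -0. ] 6.425
top 388 [ 615.4  -49.1  631.3 -144.8] ang 280.59520961714736
```

Request:
step_arm --plan '[{"dx": 0, "dy": -0.05, "dz": 0, "ax": 0, "ay": 0, "az": 0, "gripper": 0}, {"dx": 0, "dy": -0.1, "dz": 0, "ax": 0, "ay": 0, "az": 0, "gripper": 0}, {"dx": 0, "dy": -0.1, "dz": -0.1, "ax": 0, "ay": 0, "az": 0, "gripper": 0}, {"dx": 0.1, "dy": -0.1, "dz": -0.1, "ax": 0, "ay": 0, "az": 0, "gripper": 0}, {"dx": 0.15, "dy": -0.1, "dz": -0.1, "ax": 0, "ay": 0, "az": 0, "gripper": 0}, {"dx": 0.15, "dy": -0.1, "dz": 0, "ax": 0, "ay": 0, "az": 0, "gripper": 0}, {"dx": 0.1, "dy": 0, "dz": 0, "ax": 0, "ay": 0, "az": 0, "gripper": 0}, {"dx": 0, "dy": 0, "dz": 0, "ax": 0, "ay": 0, "az": 0, "gripper": 0}]'

```text
clock: 7.52
eef_pos: [422.1, -38.5, 245.0]
tool_rot: [3.14, 0.0, 1.754]
force: [-0.3, -0.9, -0.6]
width: -0.3
gripper_force: 0.0
```

Run:
```python
from h import *
from cell import ctrl
check(ctrl);d=topspout(ctrl)
o=measure(d)
for k in("pot","lev"):
    if len(o[k]): print(k,len(o[k]),circ(o[k]),line(o[k]))
cv2.imwrite("pics/t3.png",cv2.resize(d["color"][150:350,200:460,::-1],None,fx=3,fy=3,interpolation=cv2.INTER_CUBIC))
```

```text
spout 153 280.2150928442164 tcp r,ang 189.19890145570727 183.0156563139919 yaw 100.4757377915051 [-0.3 -0.9 -0.6] 7.525
top 600 [ 615.6  -48.9  638.3 -193.4] ang 279.99937698483507
pot 247 (array([ 644.1, -181.6]), 51.3) [ 596.2 -160.6  679.9 -218.7]
lev 241 (array([543.3, 107.1]), 47.1) [496.6 109.4 590.  109.8]
```

View pics/t3.png

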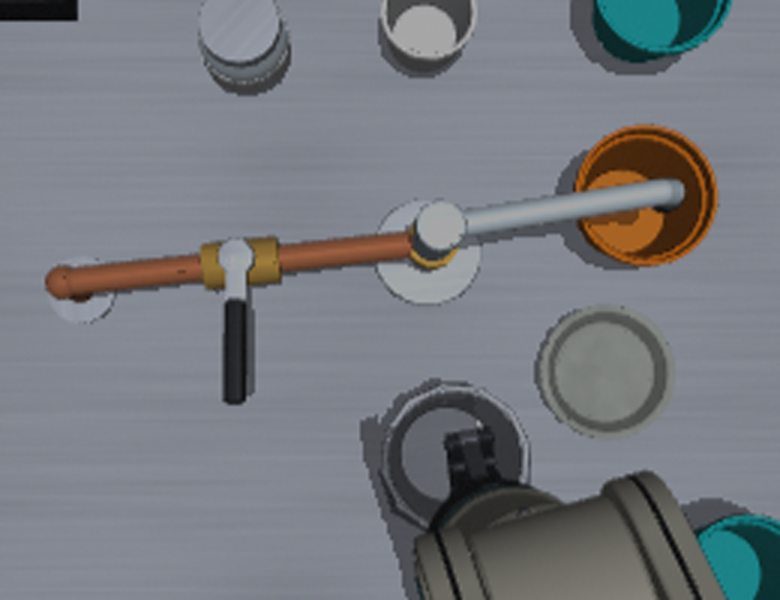

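The top crop shows the spout end at (680,190) over the pot, whose centre is at (647,195), and nothing else disturbed. The mouth is about (636,-182) against the pot centre (644,-182), so it is 7 mm short. I nudge about 2.5° more.

Request:
step_arm --plan '[{"dx": -0.124, "dy": 0, "dz": 0, "ax": 0, "ay": 0, "az": 0, "gripper": 0}, {"dx": -0.124, "dy": 0, "dz": 0, "ax": 0, "ay": 0, "az": 0, "gripper": 0}, {"dx": -0.124, "dy": 0, "dz": 0, "ax": 0, "ay": 0, "az": 0, "gripper": 0}, {"dx": -0.124, "dy": 0, "dz": 0, "ax": 0, "ay": 0, "az": 0, "gripper": 0}, {"dx": 0, "dy": 0.1, "dz": 0, "ax": 0, "ay": 0, "az": 0, "gripper": 0}, {"dx": 0, "dy": 0.1, "dz": 0, "ax": 0, "ay": 0, "az": 0, "gripper": 0}, {"dx": 0, "dy": 0.05, "dz": 0.1, "ax": 0, "ay": 0, "az": 0, "gripper": 0}, {"dx": 0, "dy": 0.05, "dz": 0.1, "ax": 0, "ay": 0, "az": 0, "gripper": 0}, {"dx": 0, "dy": 0.05, "dz": 0.1, "ax": 0, "ay": 0, "az": 0, "gripper": 0}, {"dx": 0, "dy": 0.05, "dz": 0, "ax": 0, "ay": 0, "az": 0, "gripper": 0}, {"dx": 0, "dy": 0.05, "dz": 0, "ax": 0, "ay": 0, "az": 0, "gripper": 0}, {"dx": 0, "dy": 0, "dz": 0, "ax": 0, "ay": 0, "az": 0, "gripper": 0}]'

```text
clock: 9.12
eef_pos: [582.7, -163.7, 153.6]
tool_rot: [3.141, -0.0, 1.749]
force: [-0.4, 0.4, 0.7]
width: 0.1
gripper_force: 0.0
```

Request:
step_arm --plan '[{"dx": 0, "dy": 0.03, "dz": 0, "ax": 0, "ay": 0, "az": 0, "gripper": 0}, {"dx": 0, "dy": 0.03, "dz": 0, "ax": 0, "ay": 0, "az": 0, "gripper": 0}, {"dx": 0, "dy": 0.02, "dz": 0, "ax": 0, "ay": 0, "az": 0, "gripper": 0}, {"dx": 0, "dy": 0.02, "dz": 0, "ax": 0, "ay": 0, "az": 0, "gripper": 0}, {"dx": 0, "dy": 0.0175, "dz": 0, "ax": 0, "ay": 0, "az": 0, "gripper": 0}, {"dx": 0, "dy": 0, "dz": 0, "ax": 0, "ay": 0, "az": 0, "gripper": 0}, {"dx": 0, "dy": 0, "dz": 0, "ax": 0, "ay": 0, "az": 0, "gripper": 0}]'

```text
clock: 10.0
eef_pos: [616.7, -156.2, 154.3]
tool_rot: [3.141, -0.0, 1.75]
force: [0.2, 1.2, 0.1]
width: 0.0
gripper_force: 0.0
```

Request:
step_arm --plan '[{"dx": 0, "dy": -0.05, "dz": 0, "ax": 0, "ay": 0, "az": 0, "gripper": 0}, {"dx": 0, "dy": -0.1, "dz": 0, "ax": 0, "ay": 0, "az": 0, "gripper": 0}, {"dx": 0, "dy": -0.1, "dz": -0.1, "ax": 0, "ay": 0, "az": 0, "gripper": 0}, {"dx": 0.1, "dy": -0.1, "dz": -0.1, "ax": 0, "ay": 0, "az": 0, "gripper": 0}, {"dx": 0.15, "dy": -0.1, "dz": -0.1, "ax": 0, "ay": 0, "az": 0, "gripper": 0}, {"dx": 0.15, "dy": -0.1, "dz": 0, "ax": 0, "ay": 0, "az": 0, "gripper": 0}, {"dx": 0.1, "dy": 0, "dz": 0, "ax": 0, "ay": 0, "az": 0, "gripper": 0}, {"dx": 0, "dy": 0, "dz": 0, "ax": 0, "ay": 0, "az": 0, "gripper": 0}]'

```text
clock: 11.0
eef_pos: [427.2, -36.2, 245.0]
tool_rot: [3.14, 0.0, 1.755]
force: [1.3, -0.3, -0.1]
width: 0.1
gripper_force: 0.0
```

Run:
```python
from h import *
from cell import ctrl
check(ctrl);d=topspout(ctrl);o=measure(d)
print(circ(o["pot"]))
```

```text
spout 152 283.1018323664921 tcp r,ang 183.9547640292363 182.3932841714132 yaw 100.53853424244025 [ 1.3 -0.3 -0.1] 11.0
top 597 [ 616.4  -48.5  644.8 -190.9] ang 282.5693485176048
(array([ 643.9, -181.3]), 51.1)
```

The spout line now passes within about 1 mm of the pot centre. Next I go to the column side of the lever, above it, and turn the tool.

Request:
step_arm --plan '[{"dx": 0.077, "dy": 0.0915, "dz": 0, "ax": 0, "ay": 0, "az": 0, "gripper": 0}, {"dx": 0.077, "dy": 0.0915, "dz": 0, "ax": 0, "ay": 0, "az": 0, "gripper": 0}, {"dx": 0.077, "dy": 0.0915, "dz": 0, "ax": 0, "ay": 0, "az": 0, "gripper": 0}, {"dx": 0.077, "dy": 0.0915, "dz": 0, "ax": 0, "ay": 0, "az": 0, "gripper": 0}, {"dx": 0, "dy": 0, "dz": 0, "ax": 0, "ay": 0, "az": -0.098, "gripper": 0}, {"dx": 0, "dy": 0, "dz": 0, "ax": 0, "ay": 0, "az": -0.098, "gripper": 0}, {"dx": 0, "dy": 0, "dz": 0, "ax": 0, "ay": 0, "az": -0.098, "gripper": 0}, {"dx": 0, "dy": 0, "dz": 0, "ax": 0, "ay": 0, "az": -0.098, "gripper": 0}, {"dx": 0, "dy": 0, "dz": 0, "ax": 0, "ay": 0, "az": -0.098, "gripper": 0}, {"dx": 0, "dy": 0, "dz": 0, "ax": 0, "ay": 0, "az": -0.098, "gripper": 0}, {"dx": 0, "dy": 0, "dz": 0, "ax": 0, "ay": 0, "az": -0.098, "gripper": 0}, {"dx": 0, "dy": 0, "dz": 0, "ax": 0, "ay": 0, "az": -0.098, "gripper": 0}, {"dx": 0, "dy": 0, "dz": 0, "ax": 0, "ay": 0, "az": -0.098, "gripper": 0}, {"dx": 0, "dy": 0, "dz": 0, "ax": 0, "ay": 0, "az": 0, "gripper": 0}]'

```text
clock: 12.85
eef_pos: [519.6, 70.9, 243.7]
tool_rot: [3.141, -0.001, 3.132]
force: [0.7, 0.5, -0.6]
width: 0.5
gripper_force: 0.0
```

Request:
step_arm --plan '[{"dx": 0, "dy": 0, "dz": 0.081, "ax": 0, "ay": 0, "az": 0, "gripper": 0}, {"dx": 0, "dy": 0, "dz": 0.081, "ax": 0, "ay": 0, "az": 0, "gripper": 0}, {"dx": 0, "dy": 0, "dz": 0.081, "ax": 0, "ay": 0, "az": 0, "gripper": 0}, {"dx": 0, "dy": 0, "dz": 0.081, "ax": 0, "ay": 0, "az": 0, "gripper": 0}, {"dx": 0, "dy": 0, "dz": 0.081, "ax": 0, "ay": 0, "az": 0, "gripper": 0}, {"dx": 0, "dy": 0.019, "dz": 0, "ax": 0, "ay": 0, "az": 0, "gripper": 0}, {"dx": 0, "dy": 0.019, "dz": 0, "ax": 0, "ay": 0, "az": 0, "gripper": 0}, {"dx": 0, "dy": 0.019, "dz": 0, "ax": 0, "ay": 0, "az": 0, "gripper": 0}, {"dx": 0.0047, "dy": 0.018, "dz": 0, "ax": 0, "ay": 0, "az": 0.0444, "gripper": 0}, {"dx": 0.0047, "dy": 0.018, "dz": 0, "ax": 0, "ay": 0, "az": 0.0444, "gripper": 0}, {"dx": 0.0047, "dy": 0.018, "dz": 0, "ax": 0, "ay": 0, "az": 0.0444, "gripper": 0}, {"dx": 0.0047, "dy": 0.018, "dz": 0, "ax": 0, "ay": 0, "az": 0.0444, "gripper": 0}, {"dx": 0.0047, "dy": 0.018, "dz": 0, "ax": 0, "ay": 0, "az": 0.0444, "gripper": 0}, {"dx": 0, "dy": 0, "dz": 0, "ax": 0, "ay": 0, "az": 0, "gripper": 0}]'

```text
clock: 14.6
eef_pos: [516.6, 116.8, 123.6]
tool_rot: [-3.141, 0.002, 2.787]
force: [0.9, -0.3, 0.0]
width: 0.1
gripper_force: 0.8
```

Run:
```python
from h import *
from cell import ctrl
d=ctrl.get_image("side"); cv2.imwrite("pics/s4.png",cv2.resize(d["color"][150:350,220:480,::-1],None,fx=3,fy=3,interpolation=cv2.INTER_CUBIC))
s=ctrl.read_state();print(s["eef_pos"],s["tool_rot"])
```

```text
[516.49566397 116.87790823 123.47931194] [3.14156140e+00 1.31404421e-03 2.78805097e+00]
```

View pics/s4.png

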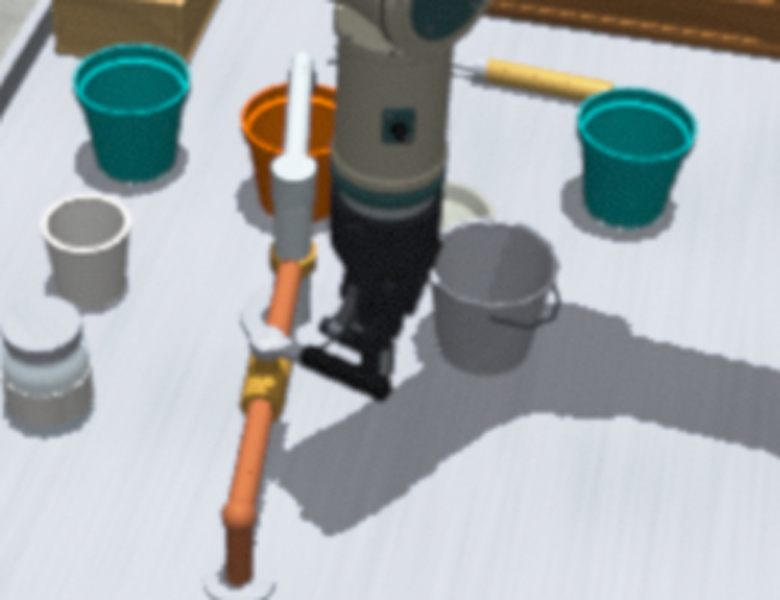

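The side crop shows the finger behind the lever sleeve at (375,355) and the lever turning toward the pipe's free end. I continue the arc.

Request:
step_arm --plan '[{"dx": 0.0047, "dy": 0.018, "dz": 0, "ax": 0, "ay": 0, "az": 0.0444, "gripper": 0}, {"dx": 0.0047, "dy": 0.018, "dz": 0, "ax": 0, "ay": 0, "az": 0.0444, "gripper": 0}, {"dx": 0.0047, "dy": 0.018, "dz": 0, "ax": 0, "ay": 0, "az": 0.0444, "gripper": 0}, {"dx": 0.0047, "dy": 0.018, "dz": 0, "ax": 0, "ay": 0, "az": 0.0444, "gripper": 0}, {"dx": 0.0047, "dy": 0.018, "dz": 0, "ax": 0, "ay": 0, "az": 0.0444, "gripper": 0}, {"dx": 0.0047, "dy": 0.018, "dz": 0, "ax": 0, "ay": 0, "az": 0.0444, "gripper": 0}, {"dx": 0.0047, "dy": 0.018, "dz": 0, "ax": 0, "ay": 0, "az": 0.0444, "gripper": 0}, {"dx": 0.0047, "dy": 0.018, "dz": 0, "ax": 0, "ay": 0, "az": 0.0444, "gripper": 0}, {"dx": 0.0047, "dy": 0.018, "dz": 0, "ax": 0, "ay": 0, "az": 0.0444, "gripper": 0}, {"dx": 0.0047, "dy": 0.018, "dz": 0, "ax": 0, "ay": 0, "az": 0.0444, "gripper": 0}, {"dx": 0.0047, "dy": 0.018, "dz": 0, "ax": 0, "ay": 0, "az": 0.0444, "gripper": 0}, {"dx": 0.0047, "dy": 0.018, "dz": 0, "ax": 0, "ay": 0, "az": 0.0444, "gripper": 0}, {"dx": 0.0047, "dy": 0.018, "dz": 0, "ax": 0, "ay": 0, "az": 0.0444, "gripper": 0}, {"dx": 0.0047, "dy": 0.018, "dz": 0, "ax": 0, "ay": 0, "az": 0.0444, "gripper": 0}, {"dx": 0, "dy": 0, "dz": 0, "ax": 0, "ay": 0, "az": 0, "gripper": 0}]'

```text
clock: 16.52
eef_pos: [554.6, 181.9, 122.7]
tool_rot: [-3.141, -0.001, 1.813]
force: [-2.7, 1.5, -0.2]
width: -0.5
gripper_force: 1.0
```

```bash
cat >> h.py <<'E'
def lev(ctrl):
    d=ctrl.get_image("side");P=world(d);X,Y,Z=np.moveaxis(P,-1,0);R=np.hypot(X-596.3,Y-110.7)
    hsv=cv2.cvtColor(d["color"],cv2.COLOR_RGB2HSV)
    m=(Z>116)&(Z<127)&(R>28)&(R<108)&(hsv[...,2]<70)
    n,l,st,_=cv2.connectedComponentsWithStats(m.astype(np.uint8));p=P[l==1+np.argmax(st[1:,4])]
    L=line(p);print("lever",len(p),L,"linedir",np.degrees(np.arctan2(L[3]-L[1],L[2]-L[0])),"med",np.degrees(np.arctan2(*(np.median(p[:,:2],0)-[596.3,110.7])[::-1])))
E
python3 - <<'E'
from h import *
from cell import ctrl
lev(ctrl)
E
```

```text
lever 109 [567.  211.2 576.6 175.6] linedir -74.90842732140509 med 106.89484957933833
```

Request:
step_arm --plan '[{"dx": 0.0047, "dy": 0.018, "dz": 0, "ax": 0, "ay": 0, "az": 0.0444, "gripper": 0}, {"dx": 0.0047, "dy": 0.018, "dz": 0, "ax": 0, "ay": 0, "az": 0.0444, "gripper": 0}, {"dx": 0.001, "dy": 0.009, "dz": 0, "ax": 0, "ay": 0, "az": 0, "gripper": 0}, {"dx": 0, "dy": 0, "dz": 0, "ax": 0, "ay": 0, "az": 0, "gripper": 0}]'

```text
clock: 17.08
eef_pos: [567.8, 186.7, 122.7]
tool_rot: [-3.141, -0.001, 1.673]
force: [-2.8, 2.0, -0.9]
width: -0.1
gripper_force: 1.5
```

Run:
```python
from h import *
from cell import ctrl
lev(ctrl)
```

```text
lever 102 [581.1 215.5 589.4 177.2] linedir -77.77249585456566 med 97.55416001338355
```

Request:
step_arm --plan '[{"dx": 0, "dy": 0.007, "dz": 0, "ax": 0, "ay": 0, "az": 0, "gripper": 0}, {"dx": 0, "dy": 0, "dz": 0, "ax": 0, "ay": 0, "az": 0, "gripper": 0}]'

```text
clock: 17.38
eef_pos: [570.0, 186.7, 122.7]
tool_rot: [-3.141, -0.0, 1.671]
force: [-3.3, 3.0, -0.5]
width: 0.3
gripper_force: 1.9
```

Request:
step_arm --plan '[{"dx": 0, "dy": 0.007, "dz": 0, "ax": 0, "ay": 0, "az": 0, "gripper": 0}, {"dx": 0, "dy": 0, "dz": 0, "ax": 0, "ay": 0, "az": 0, "gripper": 0}]'

```text
clock: 17.62
eef_pos: [570.1, 186.7, 122.7]
tool_rot: [-3.137, 0.001, 1.672]
force: [-9.0, 2.1, 3.6]
width: 0.1
gripper_force: 4.3
```

The stop is felt: force jumps to 9 N and the tool does not move. Now I back off.

Request:
step_arm --plan '[{"dx": 0, "dy": -0.05, "dz": 0, "ax": 0, "ay": 0, "az": 0, "gripper": 0}, {"dx": 0, "dy": -0.1, "dz": 0, "ax": 0, "ay": 0, "az": 0, "gripper": 0}, {"dx": 0, "dy": -0.1, "dz": -0.1, "ax": 0, "ay": 0, "az": 0, "gripper": 0}, {"dx": 0, "dy": -0.1, "dz": -0.15, "ax": 0, "ay": 0, "az": 0, "gripper": 0}, {"dx": 0.1, "dy": 0, "dz": -0.15, "ax": 0, "ay": 0, "az": 0, "gripper": 0}, {"dx": 0.1, "dy": 0, "dz": 0, "ax": 0, "ay": 0, "az": 0, "gripper": 0}, {"dx": 0, "dy": 0, "dz": 0, "ax": 0, "ay": 0, "az": 0, "gripper": 0}]'

```text
clock: 18.5
eef_pos: [463.4, 238.2, 244.4]
tool_rot: [3.136, -0.002, 1.674]
force: [-0.4, -0.8, -0.5]
width: -0.1
gripper_force: 0.0
```

Run:
```python
from h import *
from cell import ctrl
lev(ctrl);d=topspout(ctrl);o=measure(d)
for k in o: print(k,line(o[k]),circ(o[k]))
cv2.imwrite("pics/t5.png",cv2.resize(d["color"][150:350,200:460,::-1],None,fx=3,fy=3,interpolation=cv2.INTER_CUBIC))
```

```text
lever 148 [586.7 215.9 592.6 148.9] linedir -84.96753207826706 med 95.61740427745218
top 602 [ 616.4  -48.2  644.8 -191. ] ang 282.49609283595913
spout [ 608.7  -12.6  645.8 -193.4] (array([ 628.8, -102.7]), 92.3)
lev [586.1 210.6 597.6 101.5] (array([589.7, 155.8]), 55.0)
pipe [576.6 249.5 608.6  -8.5] (array([600.1, 121.4]), 130.0)
pot [ 598.7 -156.2  677.2 -221.5] (array([ 644.4, -181.4]), 51.2)
```

View pics/t5.png

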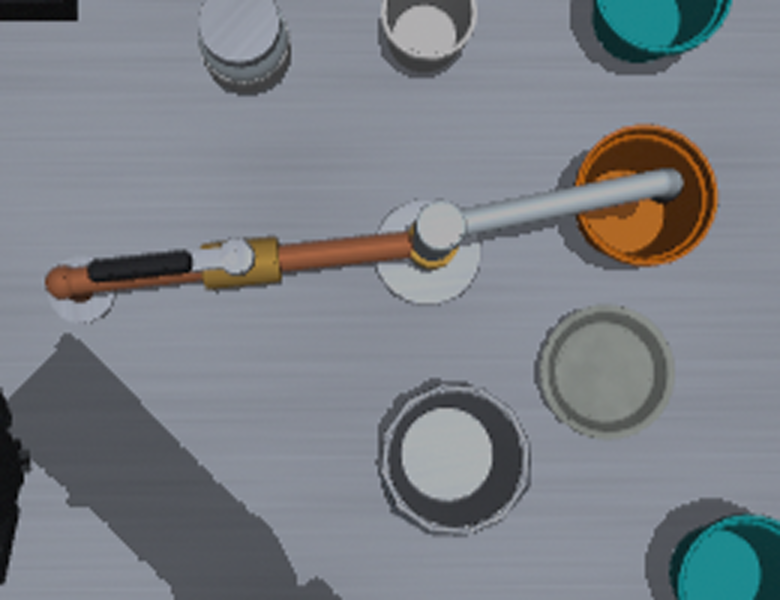

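The lever lies in line with the pipe, from crop (235,257) to (90,268). The spout end at (675,182) is over the pot, and the pot, bucket and saucer are unmoved. I hand the job in.

```bash
python3 -c "
from cell import ctrl
print(ctrl.finish_job())"
```

```text
the job is handed in; nothing more can be done
None
```

The job is handed in: the spout mouth measured within about 2 mm of the pot's centre, then the lever was pushed to its open stop in line with the pipe. The pot has not moved, and the last top view shows the bucket and saucer where they stood.

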